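# Refit the spring spindle in the label-roll holder

## Task

Put the spring spindle back into the label-roll holder: squeeze its two square plates together so that the end pins draw in, lower it between the two end cups, and let it spring out so that a pin sits in each cup, then let go. Leave the smaller solid spool, which has no pins, where it lies.

Things in the scene. Friction and masses are not known exactly. Their poses are not given: they have to be found in the camera images.
- spindle: Spring spindle, 164 mm long, 0.12 kg: grey barrel and thinner steel rod between two square plates 60 x 60 x 4 mm; an 8 mm steel pin stands 48 mm out from each plate's middle. Relaxed, the plates' outer faces are 68 mm apart. Origin: on the axis midway between the plates when relaxed, 30 mm above the desk as it lies; y along the axis, z up. Either end fits either cup.
- plunger (a joint): How far the spindle is squeezed, m: 0 relaxed, 0.028 at a firm stop (plates 40 mm over outer faces, 136 mm overall). Plate and pin at +y slide towards those at -y. Spring force 3 N at 0, 8.6 N at the stop. Squeeze the plates from outside, fingertips above the pins (plates rise 26 mm above them). About 0.004 when seated in the holder.
- holder: Roll holder fixed to the desk: aluminium base 70 x 184 x 10 mm, an upright 50 wide, 8 thick, 87 mm high at each end, on each a round dark cup facing the other. Origin: centre of underside; y from cup to cup, z up. Cup axes 65 mm above the desk at x = 0; mouths at y = -75 and +75 mm, 5 mm deep, 30 mm inner, 38 mm outer diameter. A released pin sinks up to 11 mm below the cup axis.
- spool: Look-alike to be left alone: a solid one-piece grey plastic spool, 90 mm long, with 40 x 40 mm square ends and no pins, lying on the desk. Origin: centre of its underside; y along its length.

How it is judged (in metres and radians):
On the way:
1. the spindle is squeezed by at least 12 mm and clear of the desk (value of joint plunger above 0.012 m and height (world z) of spindle above 0.045 m), for 0.1 s.
At the end, for the whole second after the job is handed in: The spindle sits at rest in the holder, sprung out to within 8 mm of its full length with a pin in each cup: its origin within 7 mm of the middle between the cups along y, within 13 mm of the cup axis sideways, 50 to 79 mm above the desk, its axis within 10 degrees of the cups' axis (value of joint plunger below 0.008 m and y of spindle in the frame of holder between -0.007 and 0.007 m and x of spindle in the frame of holder between -0.013 and 0.013 m and z of spindle in the frame of holder between 0.05 and 0.079 m and angle between the y axis of spindle and the y axis of holder, either way round below 0.18 rad and linear speed of spindle below 0.02 m/s); the robot touches nothing.
It fails at once if the solid spool is moved more than 20 mm (distance of spool from where it was at the start of the episode above 0.02 m).
It also fails if it takes over 38 s, if anything falls off the work surface, if the arm or the gripper's body presses on something with over 40 N, if the wrist force passes 120 N, or if a joint passes its speed limit or range.

## Robot

A 7-joint arm with a two-finger parallel gripper is mounted at the origin on the work surface. World frame = base frame: x ahead of the robot, y to its left, z up, the work surface at z = 0. Lengths are in mm, angles in rad, forces in N, time in s.
With the tool pointing down it reaches from about 400 to 875 mm from the base axis. Payload 4.4 kg.
Tool frame: the origin (TCP) lies at the very end of the fingers, on their centre line; the grasp point (between the pads) lies 19 mm behind it; y points along the fingers, z is the direction in which the jaws open and shut, and the axes are right-handed (so a half turn about y gives the same grasp; the last joint's range is limited). The gripper opens to 85 mm and grips with 20 to 120 N. Pads are 22 mm wide; open, the fingers measure 114 mm over their backs; the gripper's body (76 mm by 85 mm) begins 54 mm behind the grasp point. The pads swing forward as they close: fully open they stand 13 mm farther back than shut.
Start: joints at [1.108, 0.628, 0.038, 1.517, -0.027, 0.996, -0.02], TCP at [251.233, -599.5, 231.313] pointing down, gripper open.
Joint ranges: [-3.06, 3.06], [-0.37, 2.12], [-1.25, 1.32], [0.18, 2.47], [-1.1, 4.24], [0.23, 1.98], [-2.94, 2.94]. Speed limits (rad/s): [2.57, 2.57, 3.14, 3.14, 3.14, 3.14, 3.14].

## Interface

Orientations are given as [roll, pitch, yaw] about the fixed x, y, z axes, in that order (R = Rz(yaw) Ry(pitch) Rx(roll)).
In Python, from cell import read_state, get_image, finish_job gives the robot as it stands. The module is installed in compiled form; this text tells all that it offers.
- The arm moves only by the tool servo_tool, never from a script. Its argument "increments" is a list of rows, each an object of numbers: "dx", "dy", "dz": the shift along the world's x, y, z in cm; "ax", "ay", "az": the turn, a rotation vector about the world's x, y, z in rad; "claw": the closure, from -1 (fully open) to 1 (shut). A call has 1 to 8 rows; each row is the pose to reach, as a shift and turn from the pose commanded when the call began; what a row does not reach only later rows make up. A row lasts 1/12 s, in which the tool goes at most 41.7 mm and 7.16 degrees, less where a joint would pass 70% of its speed; a pose out of reach is approached as far as the arm can. A call with a gripper value outside its range is refused whole. The fingers move at their own pace and stop on an object; the grip force is fixed at half the most. Time passes only in rows, so rows that repeat a pose let the fingers close. It gives the time, the measured TCP pose, the force and the opening at its end, in the units of the state.
- read_state(): the state, without advancing time (a new reading comes with each control period).
- get_image(name): name is "scene" or "top"; returns a dict with "color" (420x560x3 uint8, red, green, blue), "fov_y" (degrees; the focal length in pixels is half the picture's height over the tangent of half this angle, whatever the lens; pixels are square), "cx", "cy" (the principal point, pixels), "R" (3x3) and "t" (3): a world point X has camera coordinates R X + t. Camera axes: x right, y down, z forward; pixel columns grow to the right and rows downward; lengths in mm; the calibration is good to about 2 mm. A picture is of the moment at which its call begins. There is no depth.
- finish_job(): hands the job in, once; it reports no verdict.
The state is a dict: "clock": time; "qpos": joint angles; "qd": joint speeds; "tau": joint torques, N m; "eef_pos": TCP position; "tool_rot": TCP orientation; "force": force on the tool from outside, world axes, zero at the start; "torque": the same for the moment, N m; "width": finger opening in mm.
Only numpy, scipy, OpenCV 4.12 (cv2) and the standard library are available. Lean on these libraries where they do the work, as an engineer would, in place of code of your own. Each camera call takes 0.05 s, during which the arm holds its last target.

## Working session

There is one attempt and no reset: what is moved stays moved. The work goes in short steps, Python scripts to look and compute and a tool call to move; the robot and the scene stay as the last step left them, time stands still between calls to the robot, and variables do not carry over. Pictures are saved under pics/ and viewed, and the job is handed in when it is done.

Besides the shell and the picture viewer there is one more tool, called after "Request:" in YAML: its name, and indented under it one key for each argument. servo_tool: Moves the arm, as the interface text tells. Its arguments: {"type":"object","properties":{"increments":{"type":"array","items":{"type":"object","properties":{"dx":{"type":"number"},"dy":{"type":"number"},"dz":{"type":"number"},"ax":{"type":"number"},"ay":{"type":"number"},"az":{"type":"number"},"claw":{"type":"number"}}}}},"required":["increments"]}

```bash
mkdir -p pics; cat > h.py <<'E'
import numpy as np, cv2
from cell import *
def K(im):
    f=im["color"].shape[0]/2/np.tan(np.radians(im["fov_y"]/2)); return f
def ray(im,u,v,z):
    R=np.array(im["R"]);t=np.array(im["t"]);f=K(im)
    d=R.T@np.array([(u-im["cx"])/f,(v-im["cy"])/f,1]);c=-R.T@t
    return c+d*(z-c[2])/d[2]
def proj(im,X):
    p=np.array(im["R"])@np.array(X,float)+np.array(im["t"]);f=K(im)
    return np.array([f*p[0]/p[2]+im["cx"],f*p[1]/p[2]+im["cy"]])
def save(im,n): cv2.imwrite(n,im["color"][:,:,::-1])
E
python3 - <<'E'
from h import *
import pickle
for n in("scene","top"):
    im=get_image(n);save(im,f"pics/{n}0.png");pickle.dump(im,open(n+"0.pkl","wb"))
    print(n,im["fov_y"],im["cx"],im["cy"],-np.array(im["R"]).T@np.array(im["t"]))
s=read_state();print(s)
E
```

```text
scene 48.36014128894786 277.4328892504084 208.14556040644493 [ 816.97823377 -541.16937873  659.10753441]
top 53.82850850295142 287.42695228140224 212.29713306667742 [356.25226703  10.04210196 795.3563458 ]
{'clock': 0.1, 'qpos': array([ 1.10817009,  0.62924246,  0.0384404 ,  1.51822864, -0.02697186,
        0.99634321, -0.01999431]), 'qd': array([ 0.00085017, -0.00086288, -0.00011932, -0.00059168,  0.00123806,
        0.00092656,  0.00081748]), 'tau': array([ 2.76006402e-03, -5.64528036e+01,  1.22968566e+00, -1.93975210e+01,
        1.10534034e-02,  5.35562576e-03,  6.20586479e-05]), 'eef_pos': array([ 251.0307755 , -598.97067775,  230.50082859]), 'tool_rot': array([-1.57249974e+00, -3.70672428e-05, -2.74474096e+00]), 'force': array([ 0.63235633, -0.61098188, -0.87789636]), 'torque': array([ 0.05915802, -0.06116847,  0.01218393]), 'width': 85.63324899271323}
```

View pics/scene0.png

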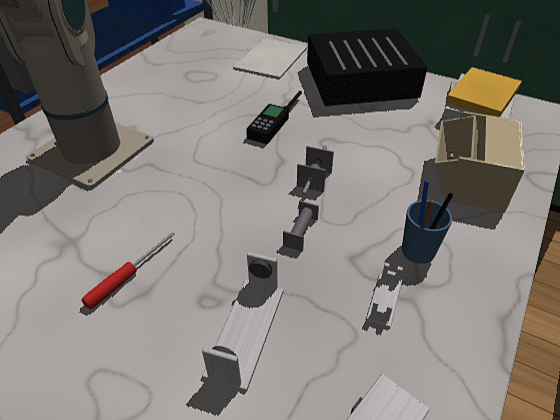

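View pics/top0.png

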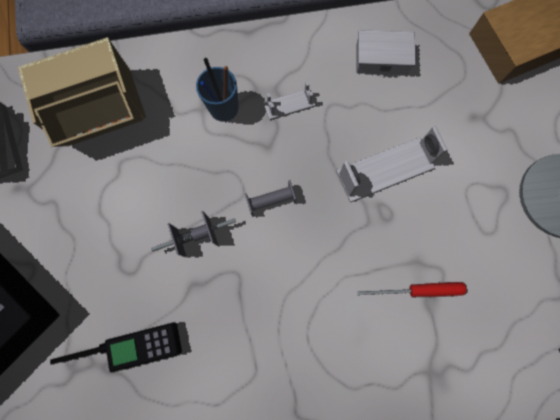

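The top view shows the spindle near (197,234), with its plates at (178,240) and (210,228). The spool is at (272,196), close to one pin, and the holder spans (350,180) to (433,146).

```bash
python3 - <<'E'
from h import *
import pickle
t=pickle.load(open("top0.pkl","rb"))["color"];s=pickle.load(open("scene0.pkl","rb"))["color"]
def c(im,x,y,w,h,k,n): cv2.imwrite(n,cv2.resize(im[y:y+h,x:x+w,::-1],None,fx=k,fy=k,interpolation=cv2.INTER_CUBIC))
c(t,140,170,170,100,4.5,"pics/t_a.png")
c(t,320,115,140,100,5,"pics/t_b.png")
c(s,270,135,80,120,5,"pics/s_a.png")
c(s,180,240,120,160,3.7,"pics/s_b.png")
E
```

```text
(no output)
```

View pics/t_a.png

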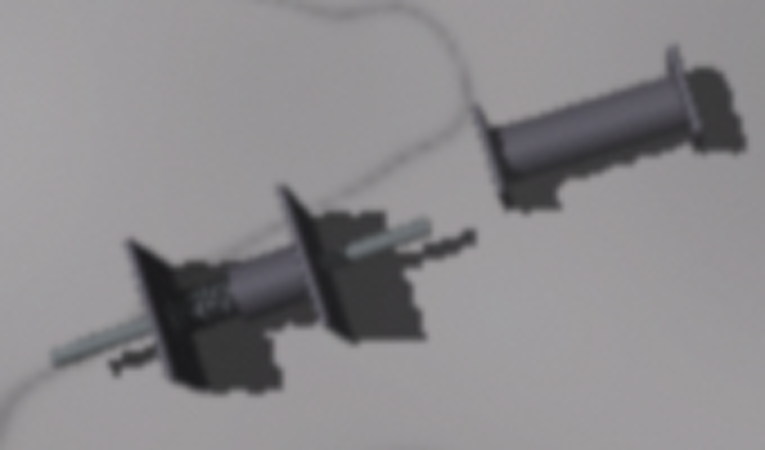

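View pics/t_b.png

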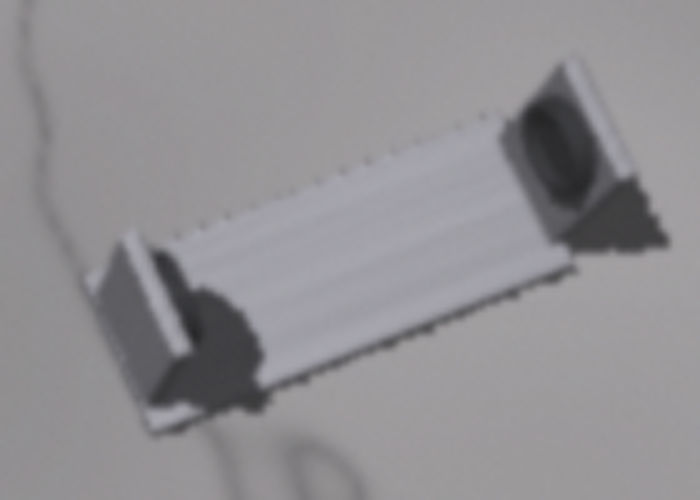

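View pics/s_a.png

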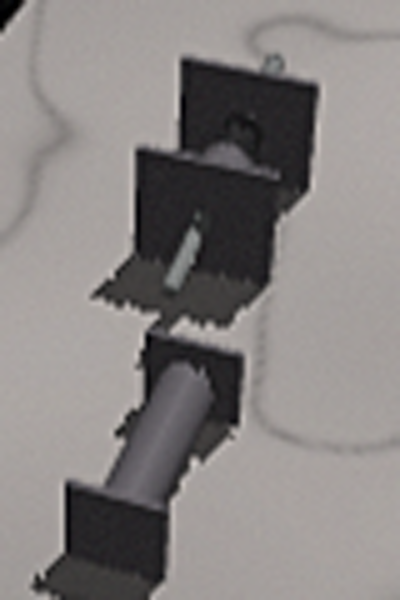

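View pics/s_b.png

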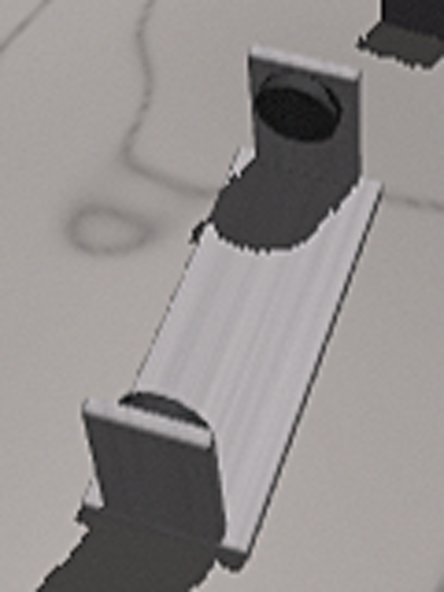

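```bash
python3 - <<'E'
from h import *
import pickle
t=pickle.load(open("top0.pkl","rb"));s=pickle.load(open("scene0.pkl","rb"))
T=lambda x,y,z:ray(t,140+x/4.5,170+y/4.5,z)[:2].round(1)
B=lambda x,y,z:ray(t,320+x/5,115+y/5,z)[:2].round(1)
S=lambda x,y,z:ray(s,270+x/5,135+y/5,z)[:2].round(1)
C=lambda x,y,z:ray(s,180+x/3.7,240+y/3.7,z)[:2].round(1)
def yaw(a,b): d=b-a; return np.hypot(*d).round(1),np.degrees(np.arctan2(d[1],d[0])).round(1),((a+b)/2).round(1)
print("pins top",yaw(T(55,358,30),T(430,226,30)))
print("plateL top",yaw(T(130,240,60),T(168,378,60)))
print("plateR top",yaw(T(282,187,60),T(325,328,60)))
print("pins scene",yaw(S(172,288,30),S(274,65,30)))
print("near plate top scene",yaw(S(137,150,60),S(278,180,60)))
print("far plate top scene",yaw(S(182,58,60),S(318,84,60)))
print("spool z40 ends", yaw(T(475,106,40),T(503,203,40)),yaw(T(672,46,40),T(700,145,40)))
print("up L z87",yaw(B(130,232,87),B(188,352,87)))
print("up R z87",yaw(B(572,58,87),B(633,178,87)))
print("base z10 right edge bottom side",yaw(B(90,275,10),B(155,432,10)))
print("up near scene z87",yaw(C(86,402,87),C(212,440,87)))
print("up far scene z87",yaw(C(252,47,87),C(361,74,87)))
E
```

```text
pins top (np.float64(162.5), np.float64(-79.5), array([495.6, 159.8]))
plateL top (np.float64(58.2), np.float64(-171.2), array([489.6, 192. ]))
plateR top (np.float64(60.3), np.float64(-170.6), array([500.2, 128.9]))
pins scene (np.float64(155.6), np.float64(100.7), array([499.4, 159.2]))
near plate top scene (np.float64(59.0), np.float64(10.7), array([506.4, 125.3]))
far plate top scene (np.float64(59.1), np.float64(11.7), array([493.6, 189.8]))
spool z40 ends (np.float64(43.2), np.float64(-172.7), array([534.6,  50.6])) (np.float64(44.2), np.float64(-174.2), array([546.3, -34.4]))
up L z87 (np.float64(48.5), np.float64(-165.9), array([ 549.7, -141.4]))
up R z87 (np.float64(49.8), np.float64(-167.2), array([ 588.2, -313.3]))
base z10 right edge bottom side (np.float64(68.1), np.float64(-168.9), array([ 548.5, -138.9]))
up near scene z87 (np.float64(49.0), np.float64(12.1), array([ 591.8, -311.5]))
up far scene z87 (np.float64(49.5), np.float64(12.0), array([ 553.6, -139.8]))
```

Both views agree to within 4 mm. The spindle is at about (497.5, 159) with its axis at 100.4°, and the pin and plate sizes check out. The holder is at about (571, -226.5) with its axis at 102.6° and upright spacing of 176 mm, as expected. I'll move towards the spindle at a safe height.

Request:
servo_tool:
  increments:
    - {"dx":2,"dy":3,"az":-0.03,"claw":-1}
    - {"dx":5,"dy":6,"az":-0.06,"claw":-1}
    - {"dx":8,"dy":9,"az":-0.1,"claw":-1}
    - {"dx":11,"dy":12,"az":-0.13,"claw":-1}
    - {"dx":14,"dy":15,"az":-0.16,"claw":-1}
    - {"dx":17,"dy":18,"az":-0.19,"claw":-1}
    - {"dx":20,"dy":21,"az":-0.215,"claw":-1}
    - {"dx":22,"dy":24.5,"az":-0.215,"claw":-1}

```text
invalid input at $.increments[0]: expected keys dx, dy, dz, ax, ay, az, claw
```

Request:
servo_tool:
  increments:
    - {"dx":0.5,"dy":4,"claw":-1}
    - {"dx":1,"dy":8,"claw":-1}
    - {"dx":1.5,"dy":12,"claw":-1}
    - {"dx":2,"dy":16,"claw":-1}
    - {"dx":2.5,"dy":20,"claw":-1}
    - {"dx":2.6,"dy":24,"claw":-1}
    - {"dx":2.6,"dy":28,"claw":-1}
    - {"dx":2.6,"dy":32,"claw":-1}

```text
invalid input at $.increments[0]: expected keys dx, dy, dz, ax, ay, az, claw
```

Request:
servo_tool:
  increments:
    - {"dx":2,"dy":3,"dz":0,"ax":0,"ay":0,"az":-0.03,"claw":-1}
    - {"dx":5,"dy":6,"dz":0,"ax":0,"ay":0,"az":-0.06,"claw":-1}
    - {"dx":8,"dy":9,"dz":0,"ax":0,"ay":0,"az":-0.1,"claw":-1}
    - {"dx":11,"dy":12,"dz":0,"ax":0,"ay":0,"az":-0.13,"claw":-1}
    - {"dx":14,"dy":15,"dz":0,"ax":0,"ay":0,"az":-0.16,"claw":-1}
    - {"dx":17,"dy":18,"dz":0,"ax":0,"ay":0,"az":-0.19,"claw":-1}
    - {"dx":20,"dy":21,"dz":0,"ax":0,"ay":0,"az":-0.215,"claw":-1}
    - {"dx":22,"dy":24.5,"dz":0,"ax":0,"ay":0,"az":-0.215,"claw":-1}

```text
clock: 0.77
eef_pos: [471.9, -356.0, 231.0]
tool_rot: [-1.57, 0.001, -2.961]
force: [1.0, 0.5, 0.2]
width: 85.4
```

Request:
servo_tool:
  increments:
    - {"dx":0.5,"dy":4,"dz":0,"ax":0,"ay":0,"az":0,"claw":-1}
    - {"dx":1,"dy":8,"dz":0,"ax":0,"ay":0,"az":0,"claw":-1}
    - {"dx":1.5,"dy":12,"dz":0,"ax":0,"ay":0,"az":0,"claw":-1}
    - {"dx":2,"dy":16,"dz":0,"ax":0,"ay":0,"az":0,"claw":-1}
    - {"dx":2.5,"dy":20,"dz":0,"ax":0,"ay":0,"az":0,"claw":-1}
    - {"dx":2.6,"dy":24,"dz":0,"ax":0,"ay":0,"az":0,"claw":-1}
    - {"dx":2.6,"dy":28,"dz":0,"ax":0,"ay":0,"az":0,"claw":-1}
    - {"dx":2.6,"dy":32,"dz":0,"ax":0,"ay":0,"az":0,"claw":-1}

```text
clock: 1.43
eef_pos: [495.2, -35.2, 231.1]
tool_rot: [-1.571, -0.0, -2.96]
force: [-0.0, 0.7, -0.3]
width: 85.0
```

Request:
servo_tool:
  increments:
    - {"dx":0,"dy":4,"dz":0,"ax":0,"ay":0,"az":0,"claw":-1}
    - {"dx":0,"dy":8,"dz":0,"ax":0,"ay":0,"az":0,"claw":-1}
    - {"dx":0,"dy":12,"dz":-1,"ax":0,"ay":0,"az":0,"claw":-1}
    - {"dx":0,"dy":15.5,"dz":-3,"ax":0,"ay":0,"az":0,"claw":-1}
    - {"dx":0,"dy":18,"dz":-6,"ax":0,"ay":0,"az":0,"claw":-1}
    - {"dx":0,"dy":19.4,"dz":-9,"ax":0,"ay":0,"az":0,"claw":-1}
    - {"dx":0,"dy":19.4,"dz":-12,"ax":0,"ay":0,"az":0,"claw":-1}
    - {"dx":0,"dy":19.4,"dz":-13,"ax":0,"ay":0,"az":0,"claw":-1}

```text
clock: 2.1
eef_pos: [492.7, 157.5, 97.6]
tool_rot: [-1.57, -0.007, -2.957]
force: [0.6, -0.6, 0.9]
width: 85.2
```

```bash
cat > v.py <<'E'
from h import *
import sys
k=sys.argv[1]
x,y,w,h=map(int,sys.argv[2:6]);a,b,c,d=map(int,sys.argv[6:10])
s=get_image("scene");t=get_image("top")
A=s["color"][y:y+h,x:x+w,::-1];B=t["color"][b:b+d,a:a+c,::-1]
A=cv2.resize(A,(int(590*w/h) if w<h*0.66 else 395,590 if w<h*0.66 else int(395*h/w)),interpolation=cv2.INTER_CUBIC);B=cv2.resize(B,(395,int(395*d/c)),interpolation=cv2.INTER_CUBIC)
H=max(A.shape[0],B.shape[0]);o=np.zeros((H,A.shape[1]+B.shape[1],3),np.uint8)
o[:A.shape[0],:A.shape[1]]=A;o[:B.shape[0],A.shape[1]:]=B
cv2.imwrite(f"pics/{k}.png",o)
st=read_state();print(st["clock"],st["eef_pos"].round(1),st["tool_rot"].round(3),st["force"].round(1),st["width"],o.shape)
E
python3 v.py a1 250 60 130 170 110 130 200 170
```

```text
2.2 [494.  155.8  99.6] [-1.569 -0.005 -2.96 ] [-0.3 -1.1  0.3] 85.4422076708237 (516, 790, 3)
```

View pics/a1.png

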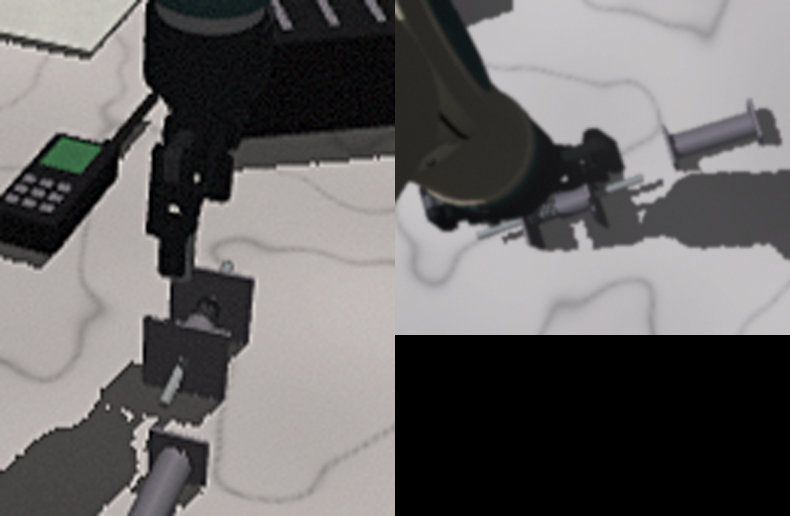

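The gripper hangs above the spindle with its jaws along the axis. I'll let it settle and check alignment lower down.

Request:
servo_tool:
  increments:
    - {"dx":0,"dy":0,"dz":-1,"ax":0,"ay":0,"az":0,"claw":-1}
    - {"dx":0,"dy":0,"dz":-2,"ax":0,"ay":0,"az":0,"claw":-1}
    - {"dx":0,"dy":0,"dz":-2.5,"ax":0,"ay":0,"az":0,"claw":-1}
    - {"dx":0,"dy":0,"dz":-2.5,"ax":0,"ay":0,"az":0,"claw":-1}
    - {"dx":0,"dy":0,"dz":-2.5,"ax":0,"ay":0,"az":0,"claw":-1}

```text
clock: 2.62
eef_pos: [495.8, 156.6, 76.5]
tool_rot: [-1.571, 0.0, -2.96]
force: [-0.8, 0.1, 0.2]
width: 85.1
```

```bash
python3 v.py a2 275 90 80 110 135 160 140 120
```

```text
2.7167 [496.1 156.9  76.9] [-1.571e+00  1.000e-03 -2.960e+00] [0.1 0.  0.1] 85.24578066937937 (543, 790, 3)
```

View pics/a2.png

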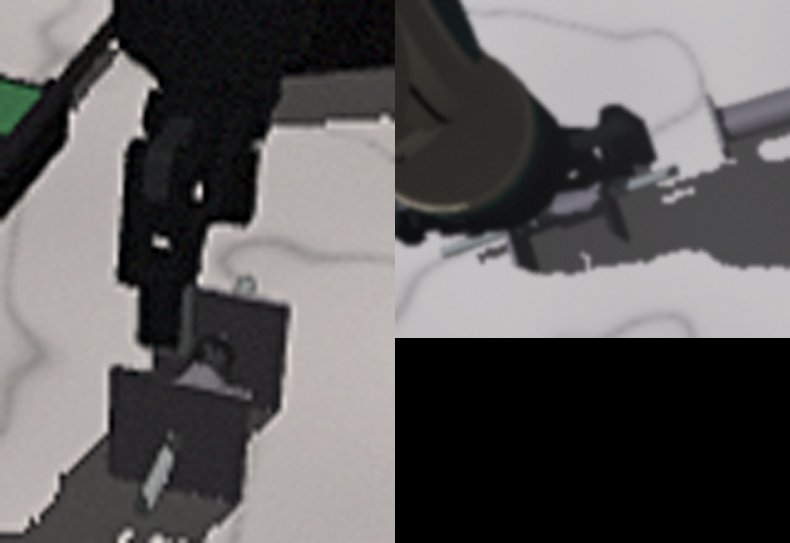

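```bash
python3 - <<'E'
from h import *
import pickle
s=pickle.load(open("scene0.pkl","rb"))
ax=np.array([np.cos(np.radians(100.4)),np.sin(np.radians(100.4)),0])
c=np.array([496,157,0])
for d in(-57,-50,-43):
  for z in(78,84,90): print(d,z,((proj(s,c+ax*d+[0,0,z])-[275,90])*4.94).round(0))
n=np.array([ax[1],-ax[0],0])
for d in(-34,):
  for w in(-30,0,30): print('plate',w,((proj(s,[497.5,159.3,60]+ax*d+n*w)-[275,90])*4.94).round(0))
for w in(-11,11): print('fing',w,((proj(s,c+ax*-50+n*w+[0,0,84])-[275,90])*4.94).round(0))
E
```

```text
-57 78 [154. 384.]
-57 84 [154. 372.]
-57 90 [155. 360.]
-50 78 [159. 373.]
-50 84 [159. 361.]
-50 90 [160. 349.]
-43 78 [164. 363.]
-43 84 [164. 351.]
-43 90 [165. 339.]
plate -30 [104. 367.]
plate 0 [174. 382.]
plate 30 [245. 398.]
fing -11 [133. 356.]
fing 11 [186. 367.]
```

The fingertips sit about 4 mm off to the -x side of the plate centre, so I'll correct for that, descend and close.

Request:
servo_tool:
  increments:
    - {"dx":0.35,"dy":0.25,"dz":0,"ax":0,"ay":0,"az":0,"claw":-1}
    - {"dx":0.35,"dy":0.25,"dz":-1,"ax":0,"ay":0,"az":0,"claw":-1}
    - {"dx":0.35,"dy":0.25,"dz":-2,"ax":0,"ay":0,"az":0,"claw":-1}
    - {"dx":0.35,"dy":0.25,"dz":-3,"ax":0,"ay":0,"az":0,"claw":-1}
    - {"dx":0.35,"dy":0.25,"dz":-4.2,"ax":0,"ay":0,"az":0,"claw":-1}
    - {"dx":0.35,"dy":0.25,"dz":-4.2,"ax":0,"ay":0,"az":0,"claw":-1}
    - {"dx":0.35,"dy":0.25,"dz":-4.2,"ax":0,"ay":0,"az":0,"claw":-1}

```text
clock: 3.3
eef_pos: [498.1, 159.0, 33.1]
tool_rot: [-1.57, -0.003, -2.96]
force: [0.4, 0.6, -0.1]
width: 85.6
```

```bash
python3 v.py a3 275 90 80 110 135 160 140 120
```

```text
3.4 [499.1 159.3  34.2] [-1.571 -0.    -2.96 ] [-0.8 -0.4  0.1] 85.64946747604147 (543, 790, 3)
```

View pics/a3.png

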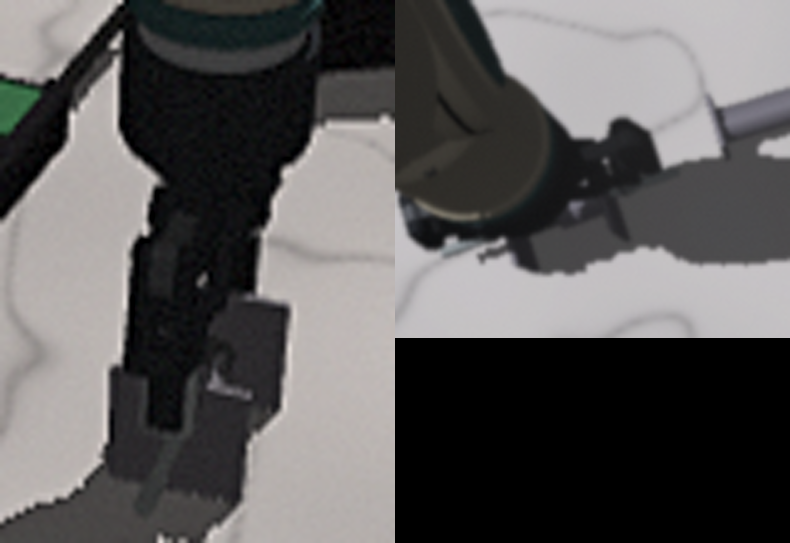

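The near finger is outside the plate, with its tip just above the pin at (165,430). Closing now.

Request:
servo_tool:
  increments:
    - {"dx":0,"dy":0,"dz":0,"ax":0,"ay":0,"az":0,"claw":-0.6}
    - {"dx":0,"dy":0,"dz":0,"ax":0,"ay":0,"az":0,"claw":-0.4}
    - {"dx":0,"dy":0,"dz":0,"ax":0,"ay":0,"az":0,"claw":-0.2}
    - {"dx":0,"dy":0,"dz":0,"ax":0,"ay":0,"az":0,"claw":0}
    - {"dx":0,"dy":0,"dz":0,"ax":0,"ay":0,"az":0,"claw":0.2}
    - {"dx":0,"dy":0,"dz":0,"ax":0,"ay":0,"az":0,"claw":0.4}
    - {"dx":0,"dy":0,"dz":0,"ax":0,"ay":0,"az":0,"claw":0.6}
    - {"dx":0,"dy":0,"dz":0,"ax":0,"ay":0,"az":0,"claw":0.6}

```text
clock: 4.07
eef_pos: [501.6, 160.1, 37.7]
tool_rot: [-1.572, 0.006, -2.96]
force: [-3.3, -0.9, 24.1]
width: 38.2
```

```bash
python3 v.py a4 275 90 80 110 135 160 140 120
```

```text
4.1667 [501.6 160.1  37.7] [-1.572  0.006 -2.96 ] [-2.6 -1.2 25.2] 38.27000110070378 (543, 790, 3)
```

View pics/a4.png

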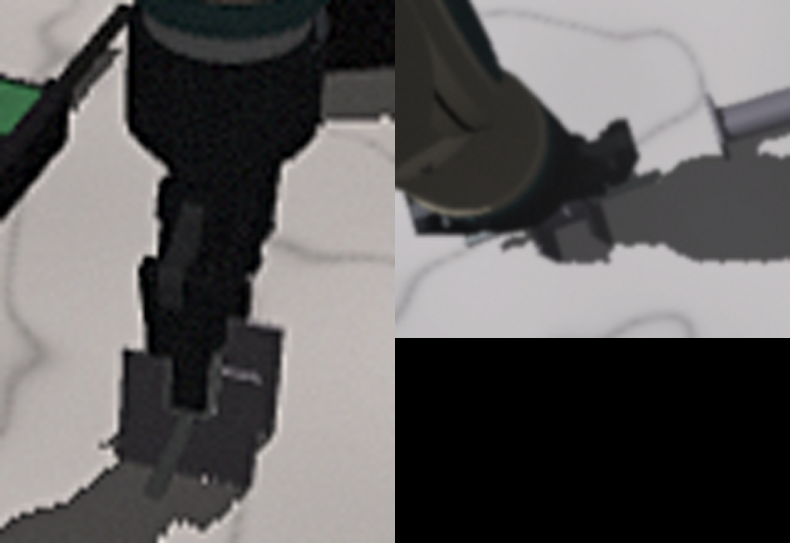

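The plates are squeezed fully, at about 38 mm. The pads swung forward as they closed and press the spindle onto the desk with about 24 N. I'll lift.

Request:
servo_tool:
  increments:
    - {"dx":0,"dy":0,"dz":0.4,"ax":0,"ay":0,"az":0,"claw":0.6}
    - {"dx":0,"dy":0,"dz":1,"ax":0,"ay":0,"az":0,"claw":0.6}
    - {"dx":0,"dy":0,"dz":2,"ax":0,"ay":0,"az":0,"claw":0.6}
    - {"dx":0,"dy":0,"dz":4,"ax":0,"ay":0,"az":0,"claw":0.6}
    - {"dx":0,"dy":0,"dz":6,"ax":0,"ay":0,"az":0,"claw":0.6}
    - {"dx":0,"dy":0,"dz":9,"ax":0,"ay":0,"az":0,"claw":0.6}
    - {"dx":0,"dy":0,"dz":12,"ax":0,"ay":0,"az":0,"claw":0.6}
    - {"dx":0,"dy":0,"dz":12,"ax":0,"ay":0,"az":0,"claw":0.6}

```text
clock: 4.83
eef_pos: [502.3, 160.4, 159.7]
tool_rot: [-1.572, 0.009, -2.96]
force: [1.5, 0.1, -1.2]
width: 38.6
```

```bash
python3 v.py a5 255 40 110 150 115 150 180 130
```

```text
4.9333 [499.7 159.6 155.7] [-1.571  0.003 -2.96 ] [-0.4 -0.1 -1.9] 38.17055559164802 (538, 790, 3)
```

View pics/a5.png

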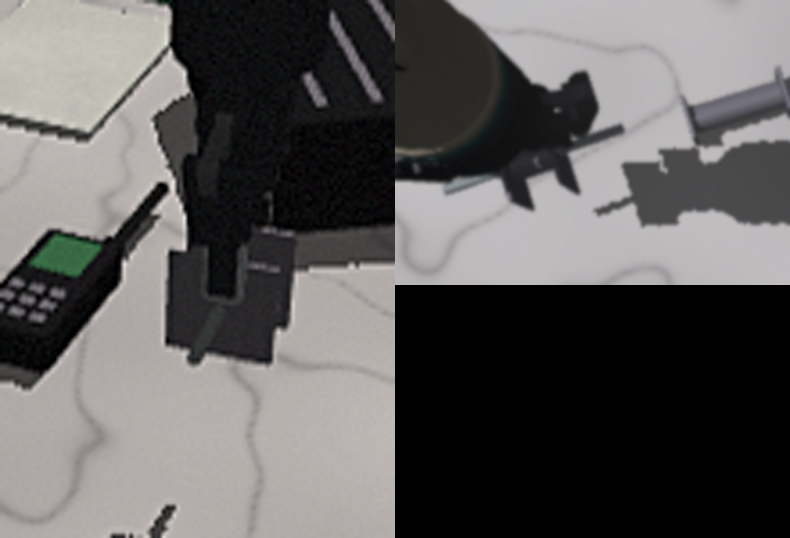

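The spindle is held, squeezed and clear, and the spool hasn't moved. I'll carry it to above the holder.

Request:
servo_tool:
  increments:
    - {"dx":0.3,"dy":-2,"dz":0,"ax":0,"ay":0,"az":0.01,"claw":0.6}
    - {"dx":1,"dy":-5,"dz":0.5,"ax":0,"ay":0,"az":0.02,"claw":0.6}
    - {"dx":1.7,"dy":-8.5,"dz":1,"ax":0,"ay":0,"az":0.03,"claw":0.6}
    - {"dx":2.4,"dy":-12,"dz":1,"ax":0,"ay":0,"az":0.038,"claw":0.6}
    - {"dx":3.1,"dy":-15.5,"dz":1,"ax":0,"ay":0,"az":0.038,"claw":0.6}
    - {"dx":3.8,"dy":-19,"dz":1,"ax":0,"ay":0,"az":0.038,"claw":0.6}
    - {"dx":4.5,"dy":-22.5,"dz":1,"ax":0,"ay":0,"az":0.038,"claw":0.6}
    - {"dx":5.2,"dy":-26,"dz":1,"ax":0,"ay":0,"az":0.038,"claw":0.6}

```text
clock: 5.6
eef_pos: [549.9, -102.2, 162.7]
tool_rot: [-1.572, -0.003, -2.922]
force: [1.0, 0.0, -1.2]
width: 38.2
```

Request:
servo_tool:
  increments:
    - {"dx":0.5,"dy":-3,"dz":0,"ax":0,"ay":0,"az":0,"claw":0.6}
    - {"dx":1,"dy":-6,"dz":0,"ax":0,"ay":0,"az":0,"claw":0.6}
    - {"dx":1.5,"dy":-9,"dz":0,"ax":0,"ay":0,"az":0,"claw":0.6}
    - {"dx":1.8,"dy":-11.5,"dz":0,"ax":0,"ay":0,"az":0,"claw":0.6}
    - {"dx":1.9,"dy":-12.6,"dz":0,"ax":0,"ay":0,"az":0,"claw":0.6}
    - {"dx":1.9,"dy":-12.7,"dz":0,"ax":0,"ay":0,"az":0,"claw":0.6}
    - {"dx":1.9,"dy":-12.7,"dz":0,"ax":0,"ay":0,"az":0,"claw":0.6}
    - {"dx":1.9,"dy":-12.7,"dz":0,"ax":0,"ay":0,"az":0,"claw":0.6}

```text
clock: 6.27
eef_pos: [569.8, -224.7, 163.5]
tool_rot: [-1.574, -0.001, -2.919]
force: [-0.5, 0.6, -0.4]
width: 38.2
```

```bash
python3 v.py b1 180 150 150 240 300 80 180 140
```

```text
6.3667 [ 570.3 -224.8  164.1] [-1.573 -0.    -2.919] [ 0.4  1.2 -2. ] 38.71443580455262 (590, 763, 3)
```

View pics/b1.png

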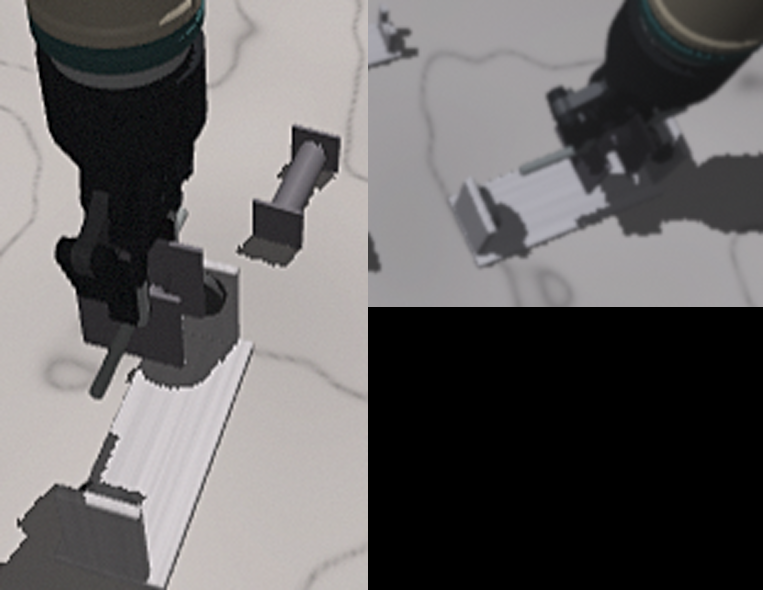

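```bash
python3 - <<'E'
from h import *
import pickle
s=get_image("scene");t=get_image("top");pickle.dump((s,t),open("b.pkl","wb"))
A=cv2.resize(s["color"][215:325,200:280,::-1],None,fx=5,fy=5,interpolation=cv2.INTER_CUBIC)
B=cv2.resize(t["color"][110:190,360:440,::-1],None,fx=4.9,fy=4.9,interpolation=cv2.INTER_CUBIC)
o=np.zeros((550,792,3),np.uint8);o[:,:400]=A;o[:392,400:792]=B;o=np.clip(o.astype(float)*1.6,0,255).astype(np.uint8)
cv2.imwrite("pics/b2.png",o)
E
```

```text
(no output)
```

View pics/b2.png

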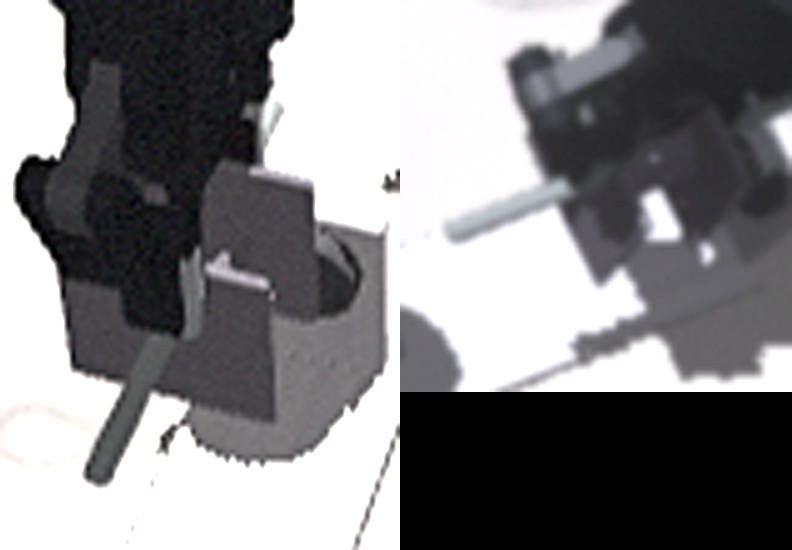

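```bash
python3 - <<'E'
from h import *
import pickle
s,t=pickle.load(open("b.pkl","rb"))
for z in(146,150,153,156,160,164):
  n=ray(s,219.6,310,z)[:2];f=ray(s,255.4,236.4,z)[:2];T=ray(t,369.8,157.3,z)[:2];d=f-n
  print(z,n.round(1),f.round(1),T.round(1),np.hypot(*d).round(1),np.degrees(np.arctan2(d[1],d[0])).round(1),((n+f)/2).round(1))
E
```

```text
146 [ 579.1 -285.3] [ 551.4 -153.7] [ 555.8 -163.5] 134.4 101.9 [ 565.2 -219.5]
150 [ 580.9 -287.3] [ 553.5 -156.7] [ 554.5 -162.4] 133.4 101.9 [ 567.2 -222. ]
153 [ 582.3 -288.7] [ 555. -159.] [ 553.6 -161.6] 132.6 101.9 [ 568.7 -223.9]
156 [ 583.7 -290.2] [ 556.6 -161.3] [ 552.7 -160.8] 131.8 101.9 [ 570.2 -225.8]
160 [ 585.6 -292.2] [ 558.6 -164.3] [ 551.5 -159.8] 130.8 101.9 [ 572.1 -228.3]
164 [ 587.4 -294.2] [ 560.7 -167.3] [ 550.2 -158.7] 129.7 101.9 [ 574.1 -230.8]
```

Triangulation puts the spindle axis at about z = 155 and its middle within 2–3 mm of the holder's. Both are measured in the same cameras, so the calibration bias cancels. I'll shift 2 mm in x and go down partway.

Request:
servo_tool:
  increments:
    - {"dx":0.2,"dy":0,"dz":-0.5,"ax":0,"ay":0,"az":0.01,"claw":0.6}
    - {"dx":0.2,"dy":0,"dz":-1.5,"ax":0,"ay":0,"az":0.01,"claw":0.6}
    - {"dx":0.2,"dy":0,"dz":-3,"ax":0,"ay":0,"az":0.01,"claw":0.6}
    - {"dx":0.2,"dy":0,"dz":-4.5,"ax":0,"ay":0,"az":0.01,"claw":0.6}
    - {"dx":0.2,"dy":0,"dz":-5.5,"ax":0,"ay":0,"az":0.01,"claw":0.6}
    - {"dx":0.2,"dy":0,"dz":-6,"ax":0,"ay":0,"az":0.01,"claw":0.6}
    - {"dx":0.2,"dy":0,"dz":-6,"ax":0,"ay":0,"az":0.01,"claw":0.6}
    - {"dx":0.2,"dy":0,"dz":-6,"ax":0,"ay":0,"az":0.01,"claw":0.6}

```text
clock: 7.13
eef_pos: [572.2, -227.6, 104.1]
tool_rot: [-1.571, -0.0, -2.912]
force: [0.2, -0.2, -0.4]
width: 38.3
```

```bash
cat > w.py <<'E'
from h import *
import pickle,sys
s=get_image("scene");t=get_image("top");pickle.dump((s,t),open(sys.argv[1]+".pkl","wb"))
A=cv2.resize(s["color"][220:370,180:290,::-1],None,fx=3.6,fy=3.6,interpolation=cv2.INTER_CUBIC)
B=cv2.resize(t["color"][110:210,330:430,::-1],None,fx=4,fy=4,interpolation=cv2.INTER_CUBIC)
o=np.zeros((540,796,3),np.uint8);o[:,:396]=A;o[:400,396:]=B;o=np.clip(o.astype(float)*1.6,0,255).astype(np.uint8)
cv2.imwrite(f"pics/{sys.argv[1]}.png",o)
st=read_state();print(st["clock"],st["eef_pos"].round(1),st["tool_rot"].round(3),st["force"].round(1),st["width"])
E
python3 w.py c1
```

```text
7.2333 [ 572.7 -227.8  105. ] [-1.570e+00  1.000e-03 -2.912e+00] [ 1.   0.4 -1. ] 38.602577338536655
```

View pics/c1.png

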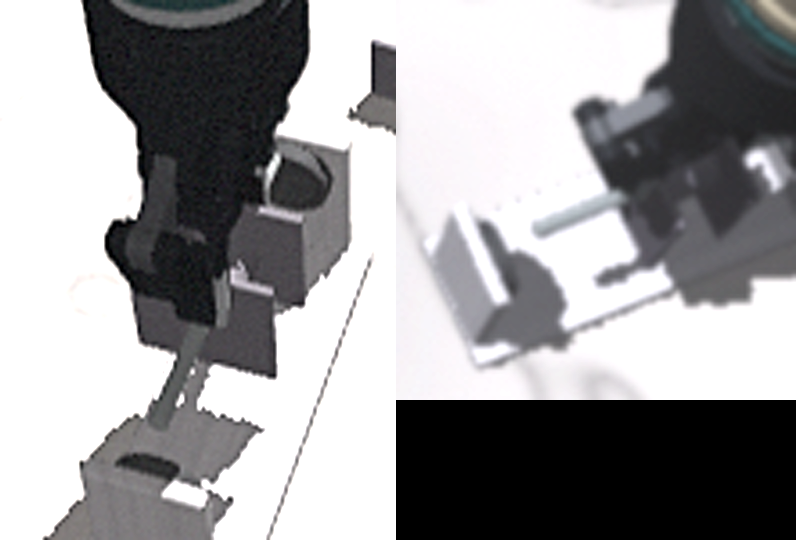

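```bash
python3 - <<'E'
from h import *
import pickle
s,t=pickle.load(open("c1.pkl","rb"))
h=np.array([-.218,.976])
for z in(93,96,99):
  n=ray(s,223.1,337.2,z)[:2];T=ray(t,365.2,167,z)[:2]
  for nm,p,c in(("scene near",n,(572.7,-225.6)),("top far",T,(569,-227.3))):
    d=p-np.array(c); print(z,nm,p.round(1),"along",(d@h).round(1),"side",(d@[.976,.218]).round(1))
E
```

```text
93 scene near [ 583.6 -292. ] along -67.1 side -3.9
93 top far [ 555.7 -165.9] along 62.8 side 0.4
96 scene near [ 584.8 -293.3] along -68.7 side -3.0
96 top far [ 554.8 -165.2] along 63.7 side -0.3
99 scene near [ 586.  -294.6] along -70.3 side -2.0
99 top far [ 554.  -164.4] along 64.6 side -1.0
```

The pin tips sit 2.5 mm too far towards -y and about 1.5 mm to the side. I'll correct that at this height, then lower to the cup axis.

Request:
servo_tool:
  increments:
    - {"dx":0.1,"dy":0.25,"dz":0,"ax":0,"ay":0,"az":0,"claw":0.6}
    - {"dx":0.1,"dy":0.25,"dz":0,"ax":0,"ay":0,"az":0,"claw":0.6}
    - {"dx":0.1,"dy":0.25,"dz":-0.6,"ax":0,"ay":0,"az":0,"claw":0.6}
    - {"dx":0.1,"dy":0.25,"dz":-1.4,"ax":0,"ay":0,"az":0,"claw":0.6}
    - {"dx":0.1,"dy":0.25,"dz":-2.2,"ax":0,"ay":0,"az":0,"claw":0.6}
    - {"dx":0.1,"dy":0.25,"dz":-3,"ax":0,"ay":0,"az":0,"claw":0.6}
    - {"dx":0.1,"dy":0.25,"dz":-3.4,"ax":0,"ay":0,"az":0,"claw":0.6}
    - {"dx":0.1,"dy":0.25,"dz":-3.4,"ax":0,"ay":0,"az":0,"claw":0.6}

```text
clock: 7.9
eef_pos: [572.0, -224.8, 68.6]
tool_rot: [-1.572, -0.002, -2.912]
force: [0.1, 0.3, -1.4]
width: 38.5
```

```bash
python3 w.py c2
```

```text
8.0 [ 573.  -225.1   69.9] [-1.571e+00 -1.000e-03 -2.912e+00] [ 0.8 -0.6 -0. ] 38.305556507749905
```

View pics/c2.png

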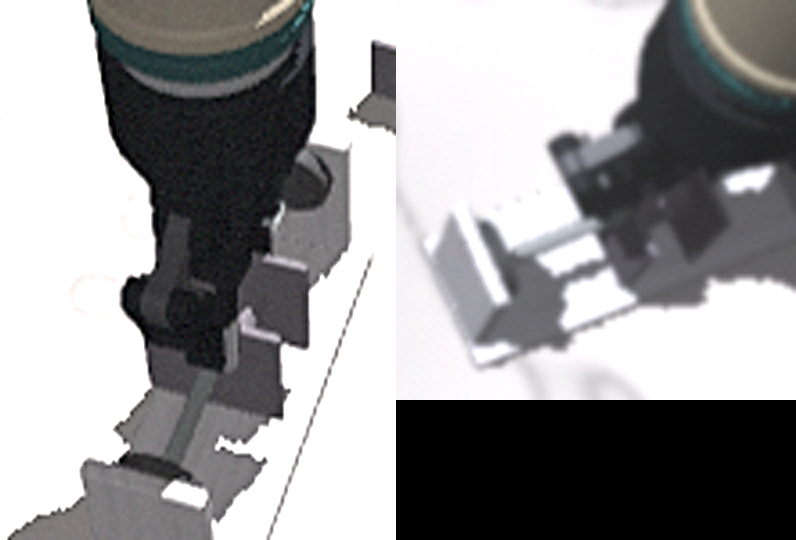

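```bash
python3 - <<'E'
from h import *
import pickle
s,t=pickle.load(open("c2.pkl","rb"))
h=np.array([-.218,.976])
for z in(59,62,65):
  p=ray(t,330+(512-396)/4,110+248/4,z)[:2];d=p-np.array((569,-227.3));print(z,p.round(1),"along",(d@h).round(1),"side",(d@[.976,.218]).round(1))
E
```

```text
59 [ 557.7 -161.2] along 67.0 side 3.4
62 [ 556.9 -160.5] along 67.9 side 2.7
65 [ 556.  -159.8] along 68.7 side 2.1
```

The top view puts the +y tip 68 mm along from the holder's middle and 2.7 mm to the side, so the spindle is centred. I'll open slowly.

Request:
servo_tool:
  increments:
    - {"dx":0,"dy":0,"dz":0,"ax":0,"ay":0,"az":0,"claw":0.05}
    - {"dx":0,"dy":0,"dz":0,"ax":0,"ay":0,"az":0,"claw":-0.05}
    - {"dx":0,"dy":0,"dz":-0.1,"ax":0,"ay":0,"az":0,"claw":-0.15}
    - {"dx":0,"dy":0,"dz":-0.1,"ax":0,"ay":0,"az":0,"claw":-0.25}
    - {"dx":0,"dy":0,"dz":-0.2,"ax":0,"ay":0,"az":0,"claw":-0.35}
    - {"dx":0,"dy":0,"dz":-0.2,"ax":0,"ay":0,"az":0,"claw":-0.42}
    - {"dx":0,"dy":0,"dz":-0.2,"ax":0,"ay":0,"az":0,"claw":-0.42}
    - {"dx":0,"dy":0,"dz":-0.2,"ax":0,"ay":0,"az":0,"claw":-0.42}

```text
clock: 8.67
eef_pos: [573.1, -225.1, 68.3]
tool_rot: [-1.571, 0.0, -2.912]
force: [-0.0, -0.1, -1.6]
width: 60.5
```

```bash
python3 w.py d1
```

```text
8.7667 [ 573.1 -225.1   68.3] [-1.571 -0.    -2.912] [ 0.5  0.1 -1.5] 60.36040085723788
```

View pics/d1.png

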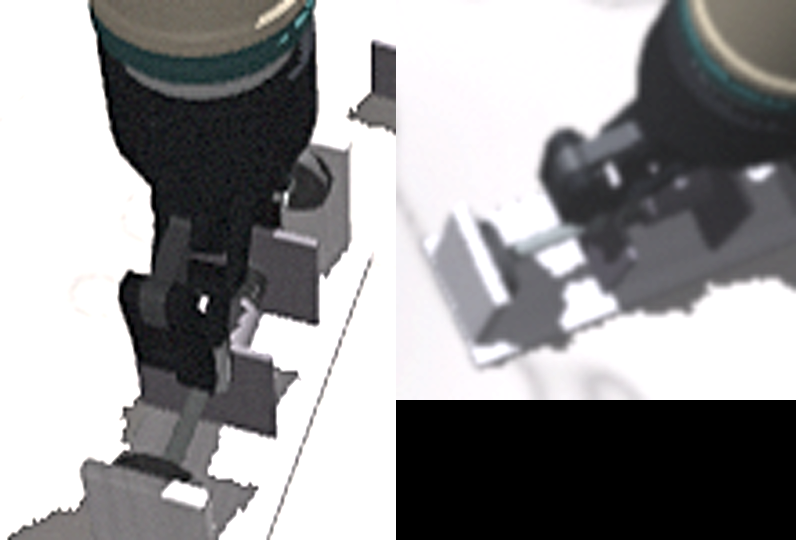

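The width is 60 mm, which puts the pins at about ±78 mm. That is inside the cup mouths, which hide their tips. I'll release fully.

Request:
servo_tool:
  increments:
    - {"dx":0,"dy":0,"dz":0,"ax":0,"ay":0,"az":0,"claw":-0.5}
    - {"dx":0,"dy":0,"dz":0,"ax":0,"ay":0,"az":0,"claw":-0.6}
    - {"dx":0,"dy":0,"dz":0,"ax":0,"ay":0,"az":0,"claw":-0.8}
    - {"dx":0,"dy":0,"dz":0,"ax":0,"ay":0,"az":0,"claw":-1}
    - {"dx":0,"dy":0,"dz":0,"ax":0,"ay":0,"az":0,"claw":-1}
    - {"dx":0,"dy":0,"dz":0,"ax":0,"ay":0,"az":0,"claw":-1}
    - {"dx":0,"dy":0,"dz":0,"ax":0,"ay":0,"az":0,"claw":-1}

```text
clock: 9.35
eef_pos: [573.2, -225.1, 68.4]
tool_rot: [-1.571, 0.0, -2.912]
force: [-1.2, 1.1, 0.1]
width: 85.6
```

```bash
python3 w.py d2
```

```text
9.45 [ 573.2 -225.1   68.3] [-1.571  0.    -2.912] [0.2 0.5 0.9] 85.49263368052023
```

View pics/d2.png

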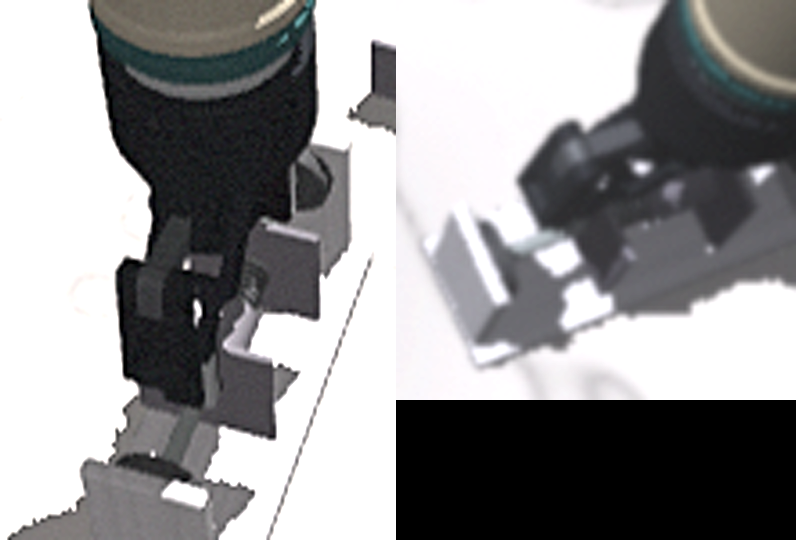

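The spindle hangs in the cups and the fingers are clear of the plates. I'll retract straight up, then look.

Request:
servo_tool:
  increments:
    - {"dx":0,"dy":0,"dz":0.7,"ax":0,"ay":0,"az":0,"claw":-1}
    - {"dx":0,"dy":0,"dz":1.5,"ax":0,"ay":0,"az":0,"claw":-1}
    - {"dx":0,"dy":0,"dz":3,"ax":0,"ay":0,"az":0,"claw":-1}
    - {"dx":0,"dy":0,"dz":5,"ax":0,"ay":0,"az":0,"claw":-1}
    - {"dx":0,"dy":0,"dz":8,"ax":0,"ay":0,"az":0,"claw":-1}
    - {"dx":0,"dy":0,"dz":11,"ax":0,"ay":0,"az":0,"claw":-1}
    - {"dx":0,"dy":0,"dz":14,"ax":0,"ay":0,"az":0,"claw":-1}
    - {"dx":0,"dy":0,"dz":15,"ax":0,"ay":0,"az":0,"claw":-1}

```text
clock: 10.12
eef_pos: [575.6, -226.1, 224.1]
tool_rot: [-1.566, 0.007, -2.912]
force: [0.7, -1.4, 0.6]
width: 85.4
```

Request:
servo_tool:
  increments:
    - {"dx":-2,"dy":3,"dz":1,"ax":0,"ay":0,"az":0,"claw":-1}
    - {"dx":-4,"dy":6,"dz":2,"ax":0,"ay":0,"az":0,"claw":-1}
    - {"dx":-6,"dy":9,"dz":2,"ax":0,"ay":0,"az":0,"claw":-1}
    - {"dx":-8,"dy":12,"dz":2,"ax":0,"ay":0,"az":0,"claw":-1}
    - {"dx":-10,"dy":15,"dz":2,"ax":0,"ay":0,"az":0,"claw":-1}
    - {"dx":-10,"dy":18,"dz":2,"ax":0,"ay":0,"az":0,"claw":-1}
    - {"dx":-10,"dy":20,"dz":2,"ax":0,"ay":0,"az":0,"claw":-1}
    - {"dx":-10,"dy":20,"dz":2,"ax":0,"ay":0,"az":0,"claw":-1}

```text
clock: 10.78
eef_pos: [472.9, -19.9, 239.0]
tool_rot: [-1.573, 0.002, -2.905]
force: [0.4, 0.4, -0.5]
width: 85.6
```

```bash
python3 w.py e1; python3 - <<'E'
from h import *
import pickle
s,t=pickle.load(open("e1.pkl","rb"));save(t,"pics/e1t.png");save(s,"pics/e1s.png")
E
```

```text
10.8833 [473.2 -24.6 238.8] [-1.57e+00  1.00e-03 -2.91e+00] [-0.2  0.6  0.8] 85.60272520980355
```

View pics/e1.png

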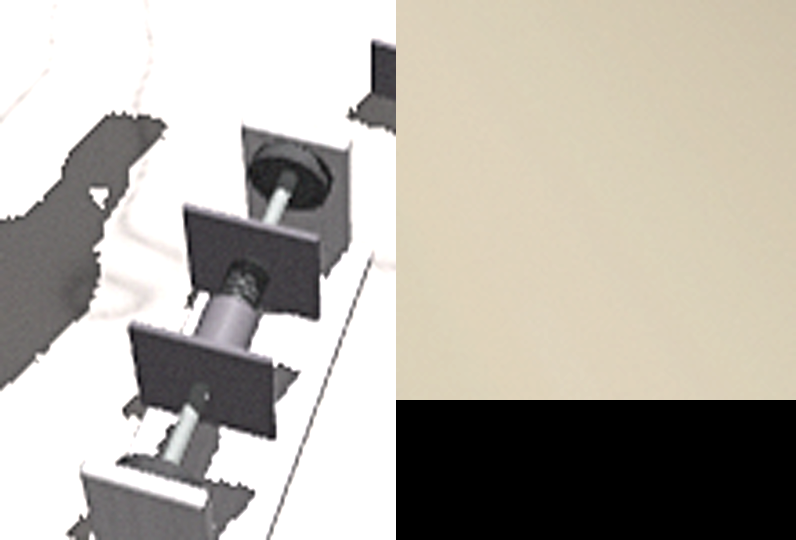

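View pics/e1t.png

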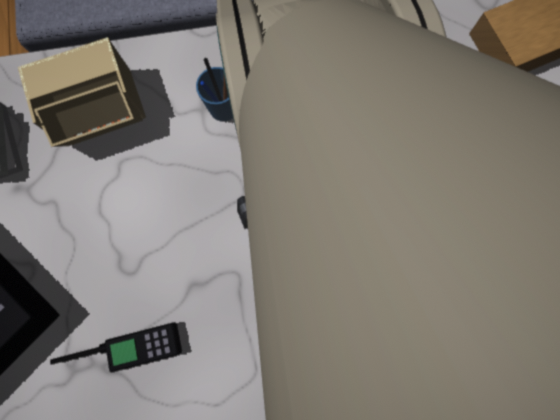

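The scene view shows the far pin in its cup at (285,185) and the near pin running into the near cup at (165,460). I'll check the position from the plate edges.

```bash
python3 - <<'E'
from h import *
import pickle
s,t=pickle.load(open("e1.pkl","rb"))
h=np.array([-.218,.976])
P=lambda x,y,z:ray(s,180+x/3.6,220+y/3.6,z)[:2]
for z in(84,88,94):
  n=(P(133,325,z)+P(274,358,z))/2;f=(P(185,207,z)+P(320,238,z))/2
  m=(n+f)/2-np.array([572.7,-225.6]);d=f-n
  print(z,"width",np.hypot(*(P(133,325,z)-P(274,358,z))).round(1),"sep",np.hypot(*d).round(1),"ang",np.degrees(np.arctan2(d[1],d[0])).round(1),"along",(m@h).round(1),"side",(m@[.976,.218]).round(1))
E
```

```text
84 width 59.1 sep 60.7 ang 103.7 along 6.8 side -2.6
88 width 58.7 sep 60.3 ang 103.7 along 4.2 side -1.4
94 width 58.1 sep 59.7 ang 103.7 along 0.4 side 0.4
```

The plate separation is about 60 mm, which matches the seated state, and the angle is within about 1°. The along-axis estimate depends on the height, so I'll clear the arm from the top view to cross-check.

Request:
servo_tool:
  increments:
    - {"dx":0,"dy":4,"dz":0,"ax":0,"ay":0,"az":0,"claw":-1}
    - {"dx":0,"dy":8,"dz":0,"ax":0,"ay":0,"az":0,"claw":-1}
    - {"dx":0,"dy":12,"dz":0,"ax":0,"ay":0,"az":0,"claw":-1}
    - {"dx":0,"dy":16,"dz":0,"ax":0,"ay":0,"az":0,"claw":-1}
    - {"dx":0,"dy":20,"dz":0,"ax":0,"ay":0,"az":0,"claw":-1}
    - {"dx":0,"dy":22,"dz":0,"ax":0,"ay":0,"az":0,"claw":-1}
    - {"dx":0,"dy":22,"dz":0,"ax":0,"ay":0,"az":0,"claw":-1}
    - {"dx":0,"dy":22,"dz":0,"ax":0,"ay":0,"az":0,"claw":-1}

```text
clock: 11.55
eef_pos: [473.6, 194.6, 238.1]
tool_rot: [-1.57, -0.0, -2.911]
force: [0.3, -1.2, 0.1]
width: 85.4
```

```bash
python3 w.py e2; python3 - <<'E'
from h import *
import pickle
s,t=pickle.load(open("e2.pkl","rb"))
B=cv2.resize(t["color"][105:225,320:460,::-1],None,fx=5,fy=5,interpolation=cv2.INTER_CUBIC)
cv2.imwrite("pics/e2t.png",np.clip(B*1.5,0,255).astype(np.uint8));save(t,"pics/e2tf.png")
E
```

```text
11.65 [473.7 192.4 238.2] [-1.569e+00 -1.000e-03 -2.915e+00] [ 0.8 -0.2 -0.3] 85.52744828245493
```

View pics/e2t.png

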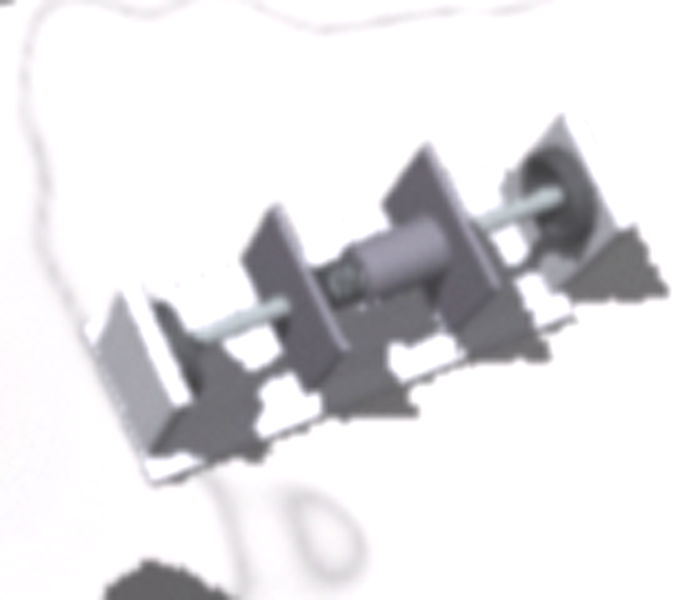

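View pics/e2tf.png

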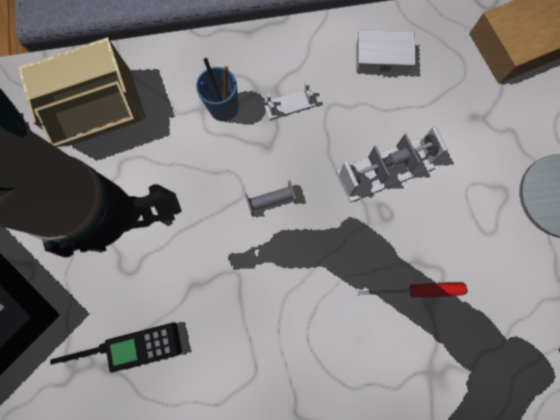

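```bash
python3 - <<'E'
from h import *
import pickle
s,t=pickle.load(open("e2.pkl","rb"))
h=np.array([-.218,.976])
P=lambda x,y,z:ray(t,320+x/5,105+y/5,z)[:2]
for z in(84,88,92,96):
  n=(P(428,145,z)+P(495,289,z))/2;f=(P(277,205,z)+P(346,352,z))/2
  m=(n+f)/2-np.array([569,-227.3]);d=f-n
  print(z,"w",np.hypot(*(P(277,205,z)-P(346,352,z))).round(1),"sep",np.hypot(*d).round(1),"ang",np.degrees(np.arctan2(d[1],d[0])).round(1),"along",(m@h).round(1),"side",(m@[.976,.218]).round(1))
t0=pickle.load(open("top0.pkl","rb"))
a=cv2.cvtColor(t0["color"][175:220,240:310],cv2.COLOR_RGB2GRAY).astype(int);b=cv2.cvtColor(t["color"][175:220,240:310],cv2.COLOR_RGB2GRAY).astype(int)
print("spool diff",abs(a-b).mean())
E
```

```text
84 w 59.8 sep 60.3 ang 103.5 along -3.6 side 2.4
88 w 59.5 sep 60.0 ang 103.5 along -2.0 side 1.5
92 w 59.1 sep 59.6 ang 103.5 along -0.4 side 0.6
96 w 58.8 sep 59.3 ang 103.5 along 1.1 side -0.3
spool diff 22.206349206349206
```

```bash
python3 - <<'E'
from h import *
import pickle
s,t=pickle.load(open("e2.pkl","rb"));t0=pickle.load(open("top0.pkl","rb"))
g=lambda i:cv2.cvtColor(i["color"],cv2.COLOR_RGB2GRAY)
r=cv2.matchTemplate(g(t)[165:230,230:320],g(t0)[178:215,242:306],cv2.TM_CCOEFF_NORMED);_,v,_,l=cv2.minMaxLoc(r)
print("spool shift px",l[0]+230-242,l[1]+165-178,"score",round(v,3),"mean",g(t0).mean(),g(t).mean())
finish_job()
E
```

```text
spool shift px 0 0 score 1.0 mean 127.90951955782313 134.7263137755102
the job is handed in; nothing more can be done
```

The spindle is back in the holder with a pin in each cup, and the job is handed in (about 11.7 s used). I squeezed its plates from above to about 38 mm, lifted it clear of the desk and lowered it between the cups. Then I let it spring out slowly and moved the arm away.

**Spindle:**
- In the last pictures the plates are about 60 mm apart centre to centre, which matches a seated plunger of about 4 mm.
- The axis is within about 1° of the cups' axis.
- The two cameras agree on an axis height of about 63 mm, with the middle within about 1 mm along and sideways. Taken singly, each picture is less certain, because the along-axis figure depends on the height assumed. At full pin sag (54 mm) they would have disagreed, at +6.8 and -3.6 mm.

**Spool:** Template matching shows 0 px of shift. An earlier plain brightness difference looked large (22 grey levels), but the top picture had become brighter overall, so I don't read it as movement.

**Forces:** Closing the gripper pressed the spindle onto the desk with about 25 N, below the 40 N limit. Every later force reading was near zero.

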